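# Sort the finished casts and the impression tray into their case trays

## Task

Throw the red-handled clamp fully open and leave it so, and sort the work: both beige stone casts, the one from the clamp and the one leaning on the rack, go in the teal tray, and the steel impression tray from the rack goes in the dark blue tray. Each must end lying flat, the right way up, directly on the cork pad in its tray; feel for the pad and set each piece down gently, neither dropping it nor pressing it down hard. Do not disturb the bottle, spatula, denture or bowl.

Things in the scene. Friction and masses are not known exactly. Their poses are not given: they have to be found in the camera images.
- clamped_cast: beige stone cast of a jaw, pale teeth on top; 56 mm along x, 62 mm wide along y (flat parallel sides from x = -8 to 28, front corners trimmed), base 18 mm high, 30 mm with teeth, about 0.16 kg. Origin: centre of its underside; z up, +x to the open heel. Starts on the fixture, held by the clamp's foot between three 8 mm stops at front and heel; its sides are free
- rack_cast: beige stone cast of a jaw, pale teeth on top; 56 mm along x, 62 mm wide along y (flat parallel sides from x = -8 to 28, front corners trimmed), base 18 mm high, 30 mm with teeth, about 0.16 kg. Origin: centre of its underside; z up, +x to the open heel. Starts leaning on the rack
- steel_tray: steel impression tray: horseshoe pan 56 mm along x, 62 mm wide over its parallel side walls (x = -8 to 28, 24 mm high), flat handle to x = -57, 14 to 18 mm up. Origin: centre of the pan's underside; z up, -x along the handle. About 0.09 kg. Starts leaning on the rack
- teal_tray: teal open case tray, fixed, 190 (x) by 170 (y) by 60 mm high, walls 5 mm. Origin: centre of its underside. A stiff cork pad (gives 1 mm at 8 N) covers its floor; its top is 10 to 42 mm above the bench, differs per tray and run and is not measured: feel for it. Holds two casts in a row along x (origins 84 mm apart)
- blue_tray: dark blue open case tray, fixed, same size and axes, also with a stiff cork pad of unmeasured height (top 10 to 42 mm above the bench). Origin: centre of its underside. The trays may have swapped places
- rack: fixed rack, 250 mm wide (y), its shelf sloping up to +x at 33 degrees, 7 mm lip at the lower edge. Two things lean on it side by side, undersides on the slope, -x ends at the lip, origins at x = 0, y = +-47.5, z = 55 mm; which is where varies. Origin: centre of its underside
- rack_lamp (a point): middle of the white lamp bar's underside, above the rack shelf's back half. Bar 30 mm (rack x) by 250 by 19 mm high, posts at its ends 33 mm further to +x. A gripper pointing straight down on the leaning things strikes it; one square to the slope (tipped 33 degrees) clears it
- fixture: aluminium plate 200 (x) by 110 by 12 mm with a red toggle clamp, fixed. Origin: centre of its underside. The cast lies on it at x = -45 mm, heel to +x; the clamp's bracket (36 by 35 mm, 74 mm high) stands at x = 45
- clamp_pivot (a point): the clamp's hinge pin, 62 mm above the bench at fixture x = 45 mm; its axis is the fixture's y. A steel arm reaches 96 mm from it over the cast; open, the arm stands upright above the pin
- clamp_grip (a point): middle of the clamp's round red handle, 20 mm thick, 40 to 102 mm from the pivot (this point at 75). Upright when closed; push it over towards the fixture's +x to open; fully open it lies about level, pointing to +x
- clamp (a joint): opening angle: 0 closed on the cast, 1.7 rad fully open. A spring resists with about 4 N at the handle until about 0.85 rad (over centre); beyond that it throws the clamp open and keeps it there
- amber_bottle: small amber bottle, 38 mm across, 70 mm tall, loose: leave it alone. Origin: centre of its underside
- wax_spatula: wax spatula 170 mm long lying on the bench along its x axis, loose: leave it alone
- red_denture: red-gummed denture, 56 x 62 x 24 mm, loose on the bench, not part of the work: leave it alone. Origin: centre of its underside
- plaster_bowl: small green mixing bowl, 90 mm across, 45 mm high, loose: leave it alone. Origin: centre of its underside
Mind the look-alikes: they are no part of the job. Leave any purple or yellow look-alike of the clamped_cast alone.

How it is judged:
By the outcome, as a careful person would: the job done as asked, in the order asked, and still so for the second after the job is handed in, with the robot touching nothing.
It also fails if it takes over 70 s, if anything falls off the work surface, if the arm or the gripper's body presses on something with over 40 N, if the wrist force passes 120 N, or if a joint passes its speed limit or range.

## Robot

A 6-joint arm with a two-finger parallel gripper is mounted at the origin on the work surface. World frame = base frame: x ahead of the robot, y to its left, z up, the work surface at z = 0. Lengths are in m, angles in rad, forces in N, time in s.
With the tool pointing down it reaches from about 0.35 to 0.85 m from the base axis. Payload 8.1 kg.
Tool frame: the origin (TCP) lies on the centre line of the jaws, within the pads' length; the fingertips stand robot.tips_ahead ahead of it and the grasp point (between the pads) lies 6 mm ahead of it (robot.tips_ahead is the distance from the TCP to the fingertips, in m); z points along the fingers, y is the line along which they close (so a half turn about z gives the same grasp; the last joint's range is limited). The gripper opens to 93 mm and grips with 3 to 60 N. Pads are 15 mm wide; open, the fingers measure 128 mm over their backs; the gripper's body (75 mm by 188 mm) begins 65 mm behind the grasp point.
Start: joints at [-1.297, 0.13, 1.488, -0, 1.523, -0.085], TCP at [0.211, -0.562, 0.244] pointing down, gripper open.
Joint ranges: [-2.96, 2.96], [-0.89, 2.26], [0.02, 2.5], [-1.34, 4.48], [0, 2.73], [-2.66, 2.66]. Speed limits (rad/s): [2.39, 2.39, 2.79, 3.14, 3.14, 3.14].

## Interface

Orientations are given as a rotation vector (axis times angle).
In Python, from plant import robot gives the robot as it stands.
- The arm moves only by the tool apply_moves, never from a script. Its arguments are lists of equal length, an entry for each row: "delta_pos": the shift along the tool's x, y, z in cm, a list of three; "twist": the turn about the tool's z in rad. A call has 1 to 8 rows; each row shifts and turns the commanded pose from where the row before left it, along the tool's axes as they then stand; what a row does not reach is not made up. A row lasts 1/8 s, in which the tool goes at most 62.5 mm and 10.7 degrees, less where a joint would pass 70% of its speed; a pose out of reach is approached as far as the arm can. A call with a gripper value outside its range is refused whole. "gripper" is the finger opening in cm, from 0 to 9.3, set as the call begins (left out, the last holds). The fingers move at their own pace and stop on an object; "squeeze" is the grip in N (left out, the last holds). Time passes only in rows, so rows that do not move let the fingers close. It gives the time, the measured TCP pose, the force, the opening and the grip force at its end, in the units of the state.
- robot.read_state(): the state, without advancing time (a new reading comes with each control period).
- robot.read_camera(name): name is "scene" or "side" or "wrist"; returns a dict with "frame" (480x640x3 uint8, red, green, blue), "vertical_fov" (degrees; the focal length in pixels is half the picture's height over the tangent of half this angle, whatever the lens; pixels are square), "cx", "cy" (the principal point, pixels), "R" (3x3) and "t" (3): a world point X has camera coordinates R X + t. Camera axes: x right, y down, z forward; pixel columns grow to the right and rows downward; lengths in m; the calibration is good to about 2 mm. A picture is of the moment at which its call begins. There is no depth.
- robot.close_job(): hands the job in; it is judged then, once.
The state is a dict: "t": time; "q": joint angles; "dq": joint speeds; "joint_torque": joint torques, N m; "tool_pos": TCP position; "orientation": TCP orientation; "force": force on the tool from outside, world axes, zero at the start; "wrist_torque": the same for the moment, N m; "opening": finger opening in m; "gripper_force": force on a finger pad.
Only numpy, scipy, OpenCV 4.12 (cv2) and the standard library are available. Lean on these libraries where they do the work, as an engineer would, in place of code of your own. Each camera call takes 0.05 s, during which the arm holds its last target. There are 200 camera calls.

## Working session

There is one attempt and no reset: what is moved stays moved. The work goes in short steps, Python scripts to look and compute and a tool call to move; the robot and the scene stay as the last step left them, time stands still between calls to the robot, and variables do not carry over. Pictures are saved under pics/ and viewed, at most 10 in all, crops included, and the job is handed in when it is done.

Besides the shell and the picture viewer there is one more tool, called after "Call:" by a JSON object that holds its "method" and its "body", one argument or row to a line. apply_moves: Moves the arm, as the interface text tells. Its arguments: {"type":"object","properties":{"delta_pos":{"type":"array"},"twist":{"type":"array"},"gripper":{"type":"number"},"squeeze":{"type":"number"}},"required":["delta_pos","twist"]}

```bash
ls; mkdir -p pics; cat > h.py <<'E'
import numpy as np, cv2
from plant import robot
from scipy.spatial.transform import Rotation as Ro
def cam(n, save=None):
    c=robot.read_camera(n); c['f']=240/np.tan(np.radians(c['vertical_fov'])/2)
    c['R']=np.array(c['R']);c['t']=np.array(c['t'])
    if save: cv2.imwrite('pics/'+save,cv2.cvtColor(c['frame'],cv2.COLOR_RGB2BGR)); np.savez('pics/'+save[:-4],**c)
    return c
def ray(c,u,v):
    d=c['R'].T@np.array([(u-c['cx'])/c['f'],(v-c['cy'])/c['f'],1]); return -c['R'].T@c['t'],d
def onz(c,u,v,z):
    o,d=ray(c,u,v); return o+d*(z-o[2])/d[2]
def proj(c,X):
    p=c['R']@np.array(X)+c['t']; return c['f']*p[:2]/p[2]+[c['cx'],c['cy']]
def two(c1,p1,c2,p2):
    o1,d1=ray(c1,*p1);o2,d2=ray(c2,*p2)
    s=np.linalg.lstsq(np.c_[d1,-d2],o2-o1,rcond=None)[0]
    a,b=o1+s[0]*d1,o2+s[1]*d2; return (a+b)/2,np.linalg.norm(a-b)
def load(n): return dict(np.load('pics/'+n+'.npz'))
E
python3 - <<'E'
from h import *
for n in ['scene','side','wrist']:
    c=cam(n,n+'0.png'); print(n,c['vertical_fov'],-c['R'].T@c['t'])
print(robot.tips_ahead,robot.read_state())
E
```

```text
pics
scene 53.11288105288398 [1.1952085  0.13676265 0.93181816]
side 56.285015266148704 [-0.0744253   0.79199955  0.65700338]
wrist 60.590849367267566 [ 0.28672272 -0.53306271  0.38372528]
0.025 {'t': 0.15, 'q': array([-1.29736058e+00,  1.31005661e-01,  1.48900636e+00,  2.19700022e-05,
        1.52304354e+00, -8.54066936e-02]), 'dq': array([-0.00042613, -0.00409024, -0.00361586, -0.00117432,  0.00068037,
        0.00047199]), 'joint_torque': array([ 1.47115825e-03, -5.60474932e+01, -4.92335737e+01,  7.68747926e-02,
        3.05534236e-02, -1.29728874e-04]), 'tool_pos': array([ 0.21062783, -0.56137752,  0.24283019]), 'orientation': array([-3.08972633e+00, -5.60387050e-01,  1.81317788e-04]), 'force': array([ 0.13988701, -0.10868846,  0.13311671]), 'wrist_torque': array([ 0.01255602, -0.01677157, -0.00457209]), 'gripper_force': 0.0, 'opening': 0.09312315904880787}
```

View pics/scene0.png

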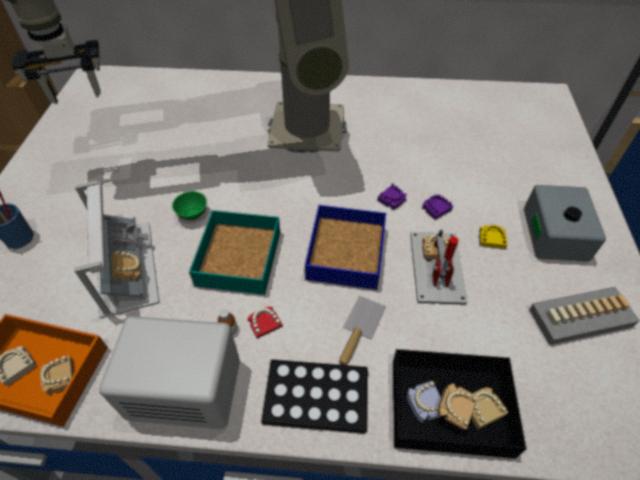

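View pics/side0.png

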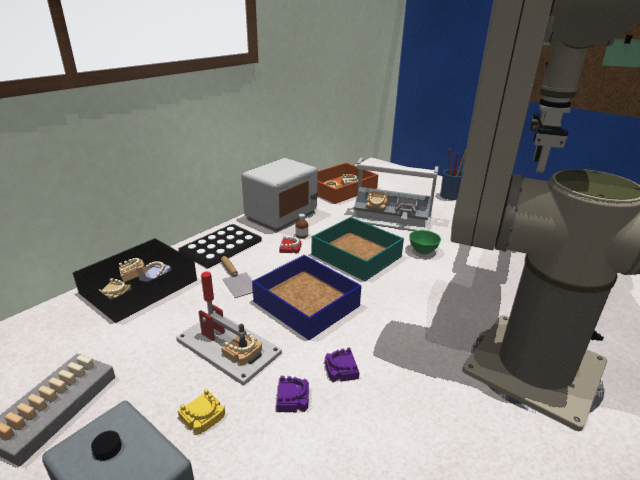

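The scene picture shows the rack at (125,260) with its back to image-left, teal tray (237,250), blue tray (347,245) and fixture (438,265). The side picture shows the same things, with the fixture at (228,342) and the rack at (395,205). I'll zoom in next.

```bash
python3 - <<'E'
import cv2, numpy as np
s=cv2.imread('pics/scene0.png');d=cv2.imread('pics/side0.png')
def cr(im,x,y,w,h): return cv2.resize(im[y:y+h,x:x+w],(400,300),interpolation=cv2.INTER_CUBIC)
m=np.vstack([np.hstack([cr(s,60,175,200,150)[:, :],cr(s,390,220,100,75+15)[:300]]),np.hstack([cr(d,340,150,120,90),cr(d,170,260,120,120)])])
# exact scales: A 2x at(60,175); B x4 /3.33 ; 
cv2.imwrite('pics/m1.png',m)
E
```

```text
(no output)
```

View pics/m1.png

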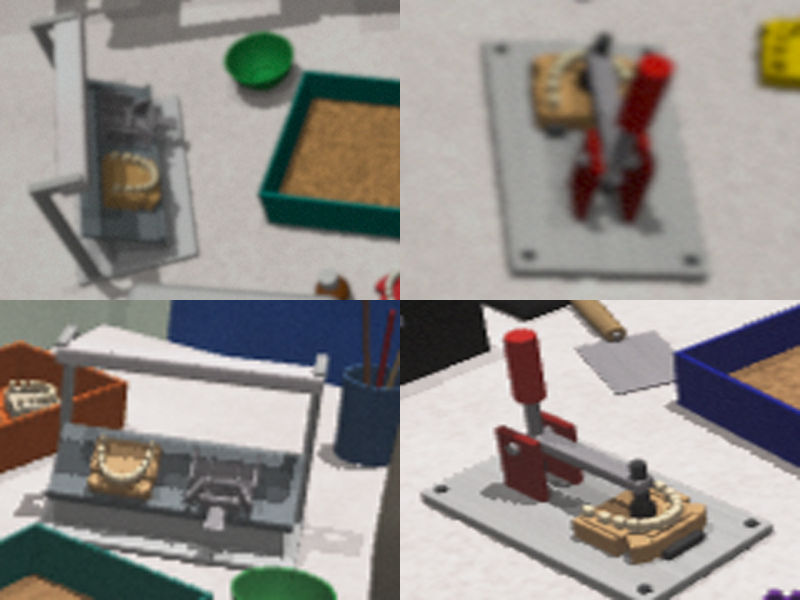

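The zoom shows the rack's lip on the +y world side, with the cast nearer the camera (larger x) and the steel tray beside it. The fixture has its heel/handle side toward the camera (+x). I'll measure these now.

```bash
python3 - <<'E'
from h import *
s=load('scene0');d=load('side0')
A=lambda x,y:(60+x/2,175+y/2)
B=lambda x,y:(390+(x-400)/4,220+y/(300/90))
C=lambda x,y:(340+x*.3,150+(y-300)*.3)
D=lambda x,y:(170+(x-400)*.3,260+(y-300)*.4)
np.set_printoptions(precision=4,suppress=True)
print('fixture scene z.012',[onz(s,*B(*p),.012) for p in [(482,40),(512,272),(708,277)]])
print('fixture side',[onz(d,*D(*p),.012) for p in [(422,492),(512-0,440),(645,597),(772,527)]])
print('pivot/handle top', two(s,B(655,68),d,D(522,335)))
print('lamp front top L/R', two(s,A(86,20),d,C(318,375)),two(s,A(82,183),d,C(60,362)))
print('lamp front bottom side', [ray(d,*C(*p)) for p in [(318,380),(60,368)]])
print('shelf corners', two(s,A(85,240),d,C(68,425)), two(s,A(165,242),d,C(48,492)))
print('base front corners z.0',onz(s,*A(198,255),0.004),onz(d,*C(300,563),0.004),onz(s,*A(180,97),0.004))
print('handle tip', two(s,A(180,143),d,C(213,525)))
for n,lo,hi in [('teal',(80,80,30),(100,255,200)),('blue',(112,100,40),(125,255,200))]:
  for c,nm in((s,'scene'),(d,'side')):
    h=cv2.cvtColor(c['frame'],cv2.COLOR_RGB2HSV); m=cv2.inRange(h,lo,hi)
    if nm=='side': m[:200]=0
    cs=max(cv2.findContours(m,cv2.RETR_EXTERNAL,cv2.CHAIN_APPROX_NONE)[0],key=cv2.contourArea)
    a=cv2.approxPolyDP(cv2.convexHull(cs),4,True)[:,0]
    print(n,nm,cv2.contourArea(cs)); 
    for p in a: print('  ',p,onz(c,*p,.06)[:2],onz(c,*p,0)[:2])
E
```

```text
fixture scene z.012 [array([0.4144, 0.2987, 0.012 ]), array([0.6154, 0.3075, 0.012 ]), array([0.6104, 0.415 , 0.012 ])]
fixture side [array([0.6048, 0.4155, 0.012 ]), array([0.6169, 0.336 , 0.012 ]), array([0.4118, 0.4038, 0.012 ]), array([0.4086, 0.3033, 0.012 ])]
pivot/handle top (array([0.5561, 0.3583, 0.1617]), np.float64(0.003106136073963309))
lamp front top L/R (array([ 0.4585, -0.4205,  0.172 ]), np.float64(0.013429667242448285)) (array([ 0.6787, -0.3412,  0.1582]), np.float64(0.0036452012547330973))
lamp front bottom side [(array([-0.0744,  0.792 ,  0.657 ]), array([ 0.3911, -0.8982, -0.358 ])), (array([-0.0744,  0.792 ,  0.657 ]), array([ 0.5271, -0.7919, -0.3539]))]
shelf corners (array([ 0.6892, -0.3687,  0.0766]), np.float64(0.011158319384727078)) (array([ 0.6621, -0.3017,  0.0363]), np.float64(0.008353189185999445))
base front corners z.0 [ 0.6602 -0.2708  0.004 ] [ 0.4328 -0.3954  0.004 ] [ 0.4319 -0.3628  0.004 ]
handle tip (array([ 0.51  , -0.3404,  0.0288]), np.float64(0.028406113415399302))
teal scene 5653.0
   [212 211] [ 0.4262 -0.1923] [ 0.3732 -0.2149]
   [277 2
[... 331 characters left out ...]
] [ 0.6702 -0.3086]
   [403 239] [ 0.4179 -0.1903] [ 0.4674 -0.2891]
   [401 255] [ 0.379  -0.1126] [ 0.4245 -0.2036]
   [364 280] [0.3873 0.0438] [ 0.4337 -0.0314]
   [312 254] [0.5552 0.0337] [ 0.6185 -0.0426]
blue scene 5298.5
   [384 213] [0.3997 0.2284] [0.3449 0.2347]
   [376 288] [0.6188 0.2104] [0.5791 0.2155]
   [306 278] [0.6051 0.0577] [0.5645 0.0523]
   [320 205] [0.3854 0.0708] [0.3296 0.0662]
blue side 5505.0
   [303 255] [0.5694 0.0525] [ 0.6341 -0.0218]
   [360 285] [0.3829 0.0667] [ 0.4288 -0.0062]
   [359 305] [0.3418 0.1298] [0.3836 0.0632]
   [309 339] [0.3544 0.2816] [0.3975 0.2303]
   [255 302] [0.5194 0.2681] [0.5791 0.2155]
   [254 280] [0.5821 0.2116] [0.6481 0.1532]
```

Call:
{"method": "apply_moves", "body": {
  "delta_pos": [
    [4,-1.2,-1.5],
    [4,-1.2,-1.5],
    [4,-1.2,-1.5],
    [4,-1.2,-1.5],
    [4,-1.2,-1.5],
    [4,-1.2,-1.5],
    [4,-1.2,0],
    [0,0,0]
  ],
  "twist": [0,0,0,0,0,0,0,0]
}}

```text
t: 1.15
tool_pos: [0.4453, -0.3829, 0.3334]
orientation: [-3.089, -0.566, -0.001]
force: [-0.3, 0.2, 0.1]
opening: 0.0928
gripper_force: 0.0
```

```bash
python3 - <<'E'
from h import *
w=cam('wrist','w1.png'); print(-w['R'].T@w['t'],w['R'][2],robot.read_state()['tool_pos'])
E
```

```text
[ 0.52123167 -0.35417735  0.47445337] [-0.27355201 -0.10335119 -0.95628857] [ 0.44407205 -0.38389651  0.33317894]
```

View pics/w1.png

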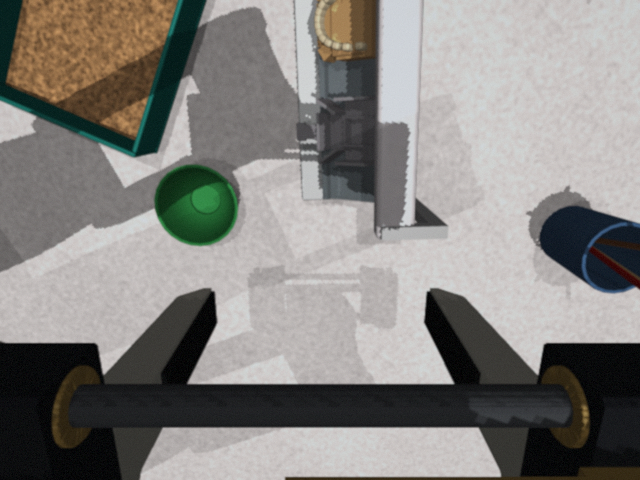

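The wrist view shows the rack running vertically at columns 300–420, with the lamp bar at 378–420, the lip on the left and the steel tray at (340,130). I'll shift along the rack for a full view.

Call:
{"method": "apply_moves", "body": {
  "delta_pos": [
    [6,0,0],
    [6,0,0],
    [0,0,0]
  ],
  "twist": [0,0,0]
}}

```text
t: 1.58
tool_pos: [0.5575, -0.3414, 0.3312]
orientation: [-3.088, -0.564, 0.003]
force: [-0.6, -0.6, 0.6]
opening: 0.0927
gripper_force: 0.0
```

```bash
python3 - <<'E'
from h import *
w=cam('wrist','w2.png'); print(-w['R'].T@w['t'],w['R'][2],robot.read_state()['tool_pos'])
f=cv2.imread('pics/w2.png')[0:360,180:520]; cv2.imwrite('pics/w2c.png',cv2.resize(f,None,fx=1.66,fy=1.66,interpolation=cv2.INTER_CUBIC))
E
```

```text
[ 0.63383886 -0.31300632  0.47210579] [-0.27602413 -0.10154065 -0.95577203] [ 0.55600841 -0.34253024  0.33187328]
```

View pics/w2c.png

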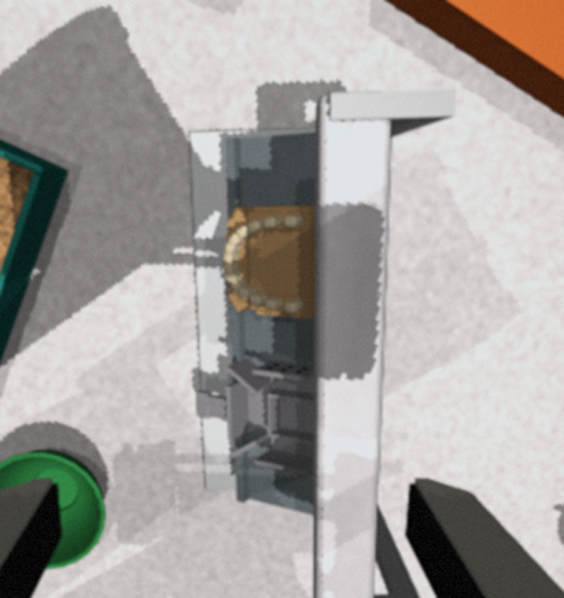

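The crop shows the rack square to the view: plate corners (190,130) and (205,488), lamp front edge at column 318–330, cast x 228–315 / y 205–320, and steel handle tip at (197,400).

```bash
python3 - <<'E'
from h import *
np.set_printoptions(precision=4,suppress=True)
s=load('scene0');d=load('side0');w1=load('w1');w2=load('w2')
W=lambda x,y:(180+x/1.66,y/1.66)
A=lambda x,y:(60+x/2,175+y/2)
C=lambda x,y:(340+x*.3,150+(y-300)*.3)
p,q=onz(w2,*W(190,130),.004),onz(w2,*W(205,488),.004); print('base',p,q,np.linalg.norm(p-q),np.degrees(np.arctan2(*(p-q)[1::-1])))
for n,c,px in [('scene',s,A(82,183)),('side',d,C(60,358))]: print('lamp far',n,two(w2,W(330,95),c,px))
print('lamp near bottom', two(w1,(378,230),d,C(318,377)), two(w1,(378,230),s,A(86,20)))
for z in (.145,.164): print(z,[onz(w2,*W(*a),z)[:2] for a in [(330,95),(318,97),(318,590),(388,120)]], onz(w1,378,230,z)[:2],onz(w1,414,230,z)[:2])
print('handle tip z~.03',onz(w2,*W(197,398),.032),[onz(w2,*W(*a),.032) for a in [(197,380),(197,416)]])
print('cast front top edges z.06', [onz(w2,*W(*a),.055) for a in [(235,210),(235,312)]])
E
```

```text
base [ 0.6575 -0.2734  0.004 ] [ 0.426  -0.3681  0.004 ] 0.25010660036439425 22.246763491048817
lamp far scene (array([ 0.6826, -0.3371,  0.1668]), np.float64(0.0012394815011077343))
lamp far side (array([ 0.6812, -0.3381,  0.1614]), np.float64(0.004504166182315337))
lamp near bottom (array([ 0.4573, -0.4255,  0.174 ]), np.float64(0.0024822144858458626)) (array([ 0.4536, -0.4264,  0.1575]), np.float64(0.0053167480082156465))
0.145 [array([ 0.6858, -0.3382]), array([ 0.6831, -0.3336]), array([ 0.4533, -0.4304]), array([ 0.6855, -0.3664])] [ 0.4524 -0.4316] [ 0.463  -0.4596]
0.164 [array([ 0.6827, -0.3368]), array([ 0.6803, -0.3324]), array([ 0.4637, -0.4236]), array([ 0.6825, -0.3633])] [ 0.4564 -0.4271] [ 0.4664 -0.4535]
handle tip z~.03 [ 0.4987 -0.337   0.032 ] [array([ 0.5106, -0.3327,  0.032 ]), array([ 0.4867, -0.3414,  0.032 ])]
cast front top edges z.06 [array([ 0.6228, -0.3173,  0.055 ]), array([ 0.5662, -0.3388,  0.055 ])]
```

Call:
{"method": "apply_moves", "body": {
  "delta_pos": [
    [0,-5,0],
    [0,-5,0],
    [0,-6,0],
    [0,-6,0],
    [0,-6,0],
    [0,-6,0],
    [0,-6,0],
    [0,-6,0]
  ],
  "twist": [0.157,0.157,0,0,0,0,0,0],
  "gripper": 0
}}

```text
t: 2.62
tool_pos: [0.5114, 0.1125, 0.334]
orientation: [3.14, 0.066, 0.002]
force: [1.4, -0.8, -0.6]
opening: 0.0178
gripper_force: 0.0
```

Call:
{"method": "apply_moves", "body": {
  "delta_pos": [
    [0,-6,0],
    [0,-6,0],
    [0,-6,0],
    [0,0,0],
    [0,0,0]
  ],
  "twist": [0,0,0,0,0]
}}

```text
t: 3.25
tool_pos: [0.5043, 0.2909, 0.3337]
orientation: [3.14, 0.069, 0.0]
force: [0.9, -0.4, -0.5]
opening: 0.0006
gripper_force: 0.0
```

```bash
python3 - <<'E'
from h import *
np.set_printoptions(precision=4,suppress=True)
w=cam('wrist','w3.png'); st=robot.read_state(); R=Ro.from_rotvec(st['orientation']).as_matrix(); print(st['tool_pos'],R[:,0],R[:,2],st['q'])
f=cv2.imread('pics/w3.png'); print(f.shape)
E
```

```text
[0.5045 0.2906 0.3338] [0.9991 0.0428 0.0003] [ 0.0004 -0.0007 -1.    ] [ 0.435   0.0626  1.3977 -0.0008  1.6812  1.9629]
(480, 640, 3)
```

View pics/w3.png

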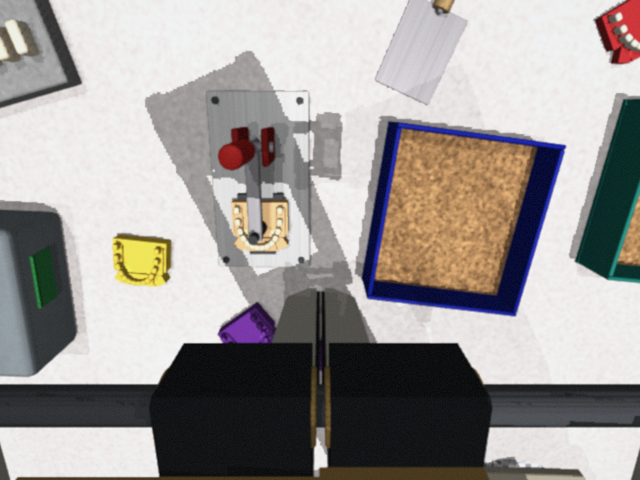

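The wrist view shows the fixture with corners (207,91), (309,91), (311,264) and (219,265). The handle top is at (234,155), the cast at about (260,222), and the blue tray rim corners at (390,121), (565,148), (515,315) and (363,296).

```bash
python3 - <<'E'
from h import *
np.set_printoptions(precision=4,suppress=True)
w=load('w3')
F=[onz(w,*p,.012)[:2] for p in [(207,91),(309,91),(311,264),(219,265)]]; print('fix',F,np.mean(F,0))
B=[onz(w,*p,.06)[:2] for p in [(390,121),(565,148),(515,315),(363,296)]]; print('blue',B,np.mean(B,0))
print('handle top',onz(w,232,156,.164))
c,s=np.cos(.0436),np.sin(.0436)
h=cv2.cvtColor(w['frame'],cv2.COLOR_RGB2HSV); m=cv2.inRange(h,(8,60,80),(25,255,255)); 
for v in range(192,258,3):
    u=np.where(m[v,215:305])[0]+215
    if len(u)>3:
        a,b=onz(w,u[0],v,.030),onz(w,u[-1],v,.030); print(v,u[0],u[-1],a[:2],b[1]-a[1])
E
```

```text
fix [array([0.604 , 0.4148]), array([0.6088, 0.3068]), array([0.4137, 0.2974]), array([0.4076, 0.4076])] [0.5085 0.3566]
blue [array([0.5824, 0.2261]), array([0.5645, 0.0508]), array([0.3808, 0.0668]), array([0.3965, 0.2384])] [0.4811 0.1455]
handle top [0.5531 0.3583 0.164 ]
201 233 287 [0.4904 0.3857] -0.05932099098992222
204 232 287 [0.487  0.3869] -0.06055085016598072
207 232 287 [0.4836 0.3869] -0.060682913864832655
210 232 287 [0.4802 0.387 ] -0.060815554894732615
213 232 287 [0.4768 0.3871] -0.060948777049773584
216 232 287 [0.4734 0.3871] -0.06108258415736656
219 232 288 [0.4699 0.3872] -0.062330191522750156
222 233 287 [0.4665 0.3861] -0.06023664826598363
225 233 288 [0.463  0.3862] -0.0614879016233843
228 233 288 [0.4596 0.3863] -0.061624089036269314
231 233 287 [0.4561 0.3863] -0.060637783756483155
234 235 285 [0.4526 0.3841] -0.056271005016359066
237 237 285 [0.4492 0.3819] -0.054140920996969044
240 236 287 [0.4456 0.3831] -0.05765344215478446
243 234 287 [0.442  0.3854] -0.060048206455922626
246 235 285 [0.4384 0.3844] -0.056776248623522596
249 240 280 [0.4351 0.3787] -0.04552318420161883
```

Call:
{"method": "apply_moves", "body": {
  "delta_pos": [
    [1.2,-3.3,3],
    [1.2,-3.3,3],
    [0,0,5],
    [0,0,5],
    [0,0,1.5],
    [0,0,0],
    [0,0,0]
  ],
  "twist": [0,0,0,0,0,0,0]
}}

```text
t: 4.18
tool_pos: [0.5267, 0.3598, 0.1619]
orientation: [-3.139, -0.069, -0.006]
force: [0.8, -0.5, -0.3]
opening: 0.0003
gripper_force: 0.0
```

Call:
{"method": "apply_moves", "body": {
  "delta_pos": [
    [1.2,0,0.2],
    [2.1,0,0.1],
    [2.0,0,0.7],
    [1.5,0,1.0],
    [1.2,0,1.3],
    [0.6,0,0.7],
    [0,0,0],
    [0,0,-4]
  ],
  "twist": [0,0,0,0,0,0,0,0]
}}

```text
t: 5.18
tool_pos: [0.6085, 0.3623, 0.1549]
orientation: [3.138, 0.07, -0.011]
force: [0.2, 0.1, 1.2]
opening: 0.0008
gripper_force: 0.0
```

Call:
{"method": "apply_moves", "body": {
  "delta_pos": [
    [0,0,-6],
    [-6,0,-4],
    [-6,0,0],
    [-5,0,0],
    [0,0,0]
  ],
  "twist": [0,0,0,0,0],
  "gripper": 7.8
}}

```text
t: 5.8
tool_pos: [0.4457, 0.3564, 0.2541]
orientation: [-3.14, -0.075, 0.0]
force: [0.8, -0.7, 0.4]
opening: 0.0459
gripper_force: 0.0
```

```bash
python3 - <<'E'
from h import *
w=cam('wrist','w4.png'); c=cam('side','side1.png'); st=robot.read_state(); print(st['tool_pos'])
a=w['frame'][0:300,170:470]; b=c['frame'][230:380,160:310]
cv2.imwrite('pics/m2.png',cv2.cvtColor(np.hstack([cv2.resize(a,(400,400)),cv2.resize(b,(400,400))]),cv2.COLOR_RGB2BGR))
E
```

```text
[0.44900499 0.35658454 0.25475289]
```

View pics/m2.png

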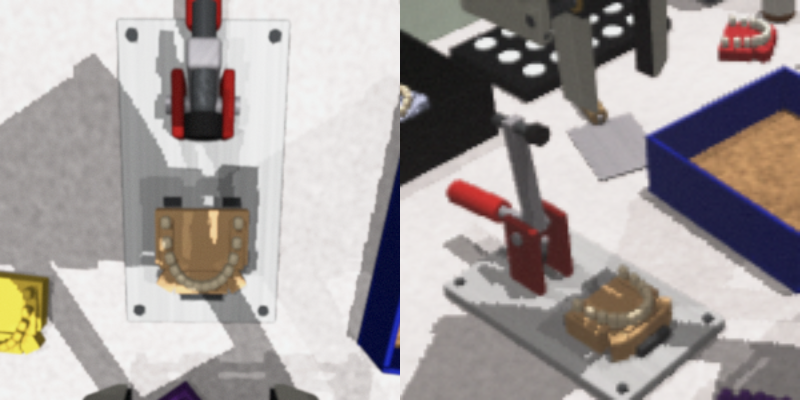

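The clamp is fully open: the arm is upright and the handle level. In the wrist crop the cast's sides are at columns 155 and 250, with its heel at row 207.

```bash
python3 - <<'E'
from h import *
np.set_printoptions(precision=4,suppress=True)
w=load('w4'); st=robot.read_state(); R=Ro.from_rotvec(st['orientation']).as_matrix()
P=[onz(w,170+x*.75,y*.75,.030) for x,y in [(157,240),(249,240),(200,207),(200,293)]]; print(P)
tgt=np.array([.469,(P[0][1]+P[1][1])/2,.0435]); print(tgt, R.T@(tgt-st['tool_pos'])*100, R[:,0])
E
```

```text
[array([0.4697, 0.3863, 0.03  ]), array([0.4727, 0.325 , 0.03  ]), array([0.4927, 0.3586, 0.03  ]), array([0.4347, 0.3559, 0.03  ])]
[0.469  0.3556 0.0435] [ 1.9443  0.2136 21.1296] [0.9989 0.0458 0.0023]
```

Call:
{"method": "apply_moves", "body": {
  "delta_pos": [
    [1.0,0.1,5],
    [0.8,0.1,5],
    [0,0,5],
    [0,0,3],
    [0,0,0],
    [0,0,0]
  ],
  "twist": [0,0,0,0,0,0]
}}

```text
t: 6.65
tool_pos: [0.4688, 0.3556, 0.0751]
orientation: [-3.14, -0.069, -0.003]
force: [-0.4, 0.5, -0.2]
opening: 0.0781
gripper_force: 0.0
```

Call:
{"method": "apply_moves", "body": {
  "delta_pos": [
    [0,0,1.6],
    [0,0,1.5],
    [0,0,0]
  ],
  "twist": [0,0,0]
}}

```text
t: 7.02
tool_pos: [0.4658, 0.3542, 0.0403]
orientation: [3.139, 0.071, -0.005]
force: [0.2, -0.3, -0.0]
opening: 0.078
gripper_force: 0.0
```

Call:
{"method": "apply_moves", "body": {
  "delta_pos": [
    [0,0,0],
    [0,0,0],
    [0,0,0],
    [0,0,0]
  ],
  "twist": [0,0,0,0],
  "gripper": 5.0,
  "squeeze": 25
}}

```text
t: 7.52
tool_pos: [0.4675, 0.3553, 0.0429]
orientation: [-3.14, -0.07, -0.001]
force: [-0.1, 0.6, 1.9]
opening: 0.0619
gripper_force: 25.0
```

Call:
{"method": "apply_moves", "body": {
  "delta_pos": [
    [0,0,-2],
    [0,0,-5],
    [0,0,-6],
    [0,0,-6],
    [0,6,-4],
    [0,6,-2],
    [0,6,0],
    [0,6,0]
  ],
  "twist": [0,0,0,0,0,0,0.061,0.061]
}}

```text
t: 8.52
tool_pos: [0.4736, 0.1221, 0.2885]
orientation: [-3.139, 0.124, -0.003]
force: [0.5, -0.4, -1.0]
opening: 0.0618
gripper_force: 25.0
```

Call:
{"method": "apply_moves", "body": {
  "delta_pos": [
    [-0.5,6,0],
    [-1,6,0],
    [-1,6,0],
    [-1,5,0],
    [0,0,0],
    [0,0,0]
  ],
  "twist": [0,0,0,0,0,0]
}}

```text
t: 9.28
tool_pos: [0.4212, -0.1025, 0.2876]
orientation: [-3.139, 0.123, -0.002]
force: [-0.2, 0.1, -1.4]
opening: 0.0623
gripper_force: 25.0
```

```bash
python3 - <<'E'
from h import *
np.set_printoptions(precision=4,suppress=True)
w=cam('wrist','w5.png'); st=robot.read_state(); print(st['tool_pos'],st['opening'])
h=cv2.cvtColor(w['frame'],cv2.COLOR_RGB2HSV); m=cv2.inRange(h,(80,80,30),(100,255,255)); m[300:]=0
m=cv2.morphologyEx(m,cv2.MORPH_OPEN,np.ones((3,3)))
cs=max(cv2.findContours(m,cv2.RETR_EXTERNAL,cv2.CHAIN_APPROX_NONE)[0],key=cv2.contourArea)
for p in cv2.approxPolyDP(cv2.convexHull(cs),4,True)[:,0]: print(p,onz(w,*p,.06)[:2],onz(w,*p,0)[:2])
E
```

```text
[ 0.4214 -0.102   0.2874] 0.06171456405563803
[430   0] [ 0.5824 -0.2031] [ 0.5955 -0.2184]
[419 202] [ 0.4192 -0.1931] [ 0.4057 -0.2067]
[237 206] [ 0.4285 -0.027 ] [ 0.4165 -0.0137]
[220   0] [ 0.5955 -0.0364] [ 0.6107 -0.0246]
```

View pics/w5.png

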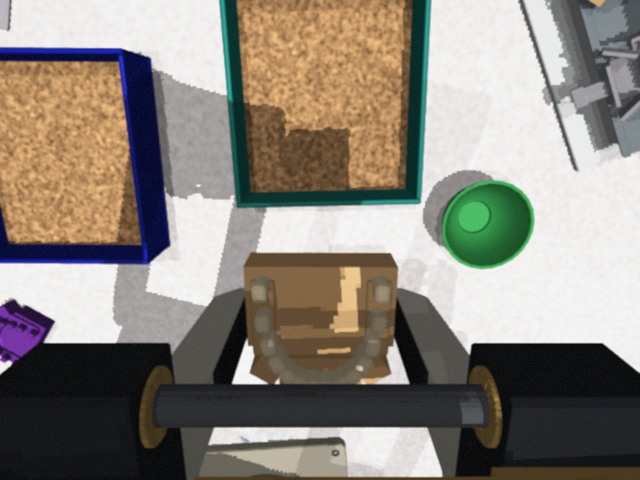

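The wrist view shows the cast held square. The teal tray's near rim runs from (237,206) to (419,202), with cork visible between the walls, so I can estimate the pad height from the cork's width.

```bash
python3 - <<'E'
from h import *
np.set_printoptions(precision=4,suppress=True)
def est(w,lo,hi,rows,x0,x1,ax='u'):
    h=cv2.cvtColor(w['frame'],cv2.COLOR_RGB2HSV); m=cv2.inRange(h,(5,50,30),(28,255,255)); out=[]
    for v in rows:
        u=np.where(m[v,x0:x1])[0]+x0
        if len(u)<20: continue
        a,b=u[0]-.5,u[-1]+.5
        g=lambda z: np.linalg.norm(onz(w,a,v,z)-onz(w,b,v,z))
        g0,g1=g(0),g(.06); out.append((v,a,b,.06*(g0-.160)/(g0-g1)))
    o=np.array(out); print(o[::6]); print('median z',np.median(o[:,3]),o[:,3].std())
est(load('w5'),0,0,range(5,100,3),226,430)
est(load('w5'),0,0,range(100,190,3),226,430)
w=load('w3')
# blue, row-wise only roughly square: correct for yaw with normal direction
est(w,0,0,range(160,280,4),375,550)
E
```

```text
[[  5.     236.5    411.5      0.0066]
 [ 23.     237.5    410.5      0.0066]
 [ 41.     238.5    410.5      0.0091]
 [ 59.     240.5    409.5      0.0066]
 [ 77.     241.5    409.5      0.0091]
 [ 95.     242.5    408.5      0.0091]]
median z 0.008240101515924957 0.001052870537242123
[[100.     242.5    408.5      0.0105]
 [118.     245.5    407.5      0.0054]
 [136.     246.5    406.5      0.0053]
 [154.     247.5    406.5      0.0079]
 [172.     248.5    405.5      0.0079]]
median z 0.006175859240928628 0.001563974549534583
[[160.     395.5    533.5     -0.0076]
 [184.     391.5    526.5     -0.01  ]
 [208.     387.5    519.5     -0.0125]
 [232.     382.5    513.5     -0.0077]
 [256.     378.5    506.5     -0.0102]]
median z -0.009953137688082014 0.0015227216832931828
```

Call:
{"method": "apply_moves", "body": {
  "delta_pos": [
    [5,0.2,2],
    [5,0.2,3],
    [4.3,0.1,3],
    [0,0,4],
    [0,0,4],
    [0,0,4],
    [0,0,1],
    [0,0,0]
  ],
  "twist": [0,0,0,0,0,0,0,0]
}}

```text
t: 10.32
tool_pos: [0.5636, -0.1176, 0.0769]
orientation: [-3.139, 0.119, 0.001]
force: [0.1, 0.4, -1.5]
opening: 0.062
gripper_force: 25.0
```

Call:
{"method": "apply_moves", "body": {
  "delta_pos": [
    [0,0,0.5],
    [0,0,0.4],
    [0,0,0.3],
    [0,0,0.2],
    [0,0,0],
    [0,0,0]
  ],
  "twist": [0,0,0,0,0,0],
  "squeeze": 8
}}

```text
t: 11.08
tool_pos: [0.5634, -0.1188, 0.0628]
orientation: [-3.139, 0.121, -0.0]
force: [-0.6, -0.3, -1.6]
opening: 0.0619
gripper_force: 8.0
```

Still free. I'll keep going in small steps.

Call:
{"method": "apply_moves", "body": {
  "delta_pos": [
    [0,0,0.2],
    [0,0,0.15],
    [0,0,0.15],
    [0,0,0.15],
    [0,0,0]
  ],
  "twist": [0,0,0,0,0]
}}

```text
t: 11.7
tool_pos: [0.5633, -0.1187, 0.056]
orientation: [-3.139, 0.121, 0.001]
force: [-0.6, -0.6, -1.9]
opening: 0.0621
gripper_force: 8.0
```

Call:
{"method": "apply_moves", "body": {
  "delta_pos": [
    [0,0,0.15],
    [0,0,0.15],
    [0,0,0]
  ],
  "twist": [0,0,0]
}}

```text
t: 12.08
tool_pos: [0.5633, -0.1187, 0.0531]
orientation: [-3.139, 0.121, 0.0]
force: [-0.1, 0.1, -1.2]
opening: 0.0616
gripper_force: 8.0
```

Call:
{"method": "apply_moves", "body": {
  "delta_pos": [
    [0,0,0.1],
    [0,0,0.1],
    [0,0,0.1],
    [0,0,0]
  ],
  "twist": [0,0,0,0]
}}

```text
t: 12.58
tool_pos: [0.5633, -0.1187, 0.0501]
orientation: [-3.139, 0.121, 0.0]
force: [-0.7, -0.7, -1.2]
opening: 0.0623
gripper_force: 8.0
```

Call:
{"method": "apply_moves", "body": {
  "delta_pos": [
    [0,0,0.1],
    [0,0,0.1],
    [0,0,0]
  ],
  "twist": [0,0,0]
}}

```text
t: 12.95
tool_pos: [0.5633, -0.1187, 0.0481]
orientation: [-3.139, 0.121, 0.0]
force: [0.1, -0.7, -2.5]
opening: 0.062
gripper_force: 8.0
```

Call:
{"method": "apply_moves", "body": {
  "delta_pos": [
    [0,0,0.1],
    [0,0,0.1],
    [0,0,0]
  ],
  "twist": [0,0,0]
}}

```text
t: 13.32
tool_pos: [0.5633, -0.1187, 0.0461]
orientation: [-3.139, 0.121, 0.0]
force: [0.1, 0.4, -0.9]
opening: 0.0621
gripper_force: 8.0
```

Call:
{"method": "apply_moves", "body": {
  "delta_pos": [
    [0,0,0.1],
    [0,0,0.05],
    [0,0,0]
  ],
  "twist": [0,0,0]
}}

```text
t: 13.7
tool_pos: [0.5634, -0.1187, 0.0447]
orientation: [-3.139, 0.121, 0.0]
force: [0.4, -0.5, -2.7]
opening: 0.0616
gripper_force: 8.0
```

Call:
{"method": "apply_moves", "body": {
  "delta_pos": [
    [0,0,0.1],
    [0,0,0.05],
    [0,0,0]
  ],
  "twist": [0,0,0]
}}

```text
t: 14.08
tool_pos: [0.5634, -0.1187, 0.0432]
orientation: [-3.139, 0.121, 0.0]
force: [0.3, 0.0, -1.9]
opening: 0.0622
gripper_force: 8.0
```

Call:
{"method": "apply_moves", "body": {
  "delta_pos": [
    [0,0,0.1],
    [0,0,0.05],
    [0,0,0]
  ],
  "twist": [0,0,0]
}}

```text
t: 14.45
tool_pos: [0.5636, -0.1188, 0.0421]
orientation: [3.139, -0.121, 0.0]
force: [-1.7, 0.9, 2.7]
opening: 0.0618
gripper_force: 8.0
```

Call:
{"method": "apply_moves", "body": {
  "delta_pos": [
    [0,0,0],
    [0,0,0],
    [0,0,-1],
    [0,0,-5],
    [0,0,-6],
    [0,0,-6],
    [0,0,-6],
    [0,0,-2]
  ],
  "twist": [0,0,0,0,0,-0.18,-0.18,-0.18],
  "gripper": 7.6
}}

```text
t: 15.45
tool_pos: [0.565, -0.1192, 0.3083]
orientation: [3.051, 0.729, 0.012]
force: [0.5, 0.3, -0.9]
opening: 0.0759
gripper_force: 0.0
```

```bash
python3 - <<'E'
from h import *
np.set_printoptions(precision=4,suppress=True)
st=robot.read_state(); R=Ro.from_rotvec(st['orientation']).as_matrix(); x=R[:,0]; print(st['tool_pos'],st['force'],np.degrees(np.arctan2(x[1],x[0])),st['opening'])
print(R.T@(np.array([.584,-.298,.30])-st['tool_pos'])*100)
w=cam('wrist','w6.png')
E
```

```text
[ 0.565  -0.1192  0.3083] [ 0.4588  0.2677 -0.9226] 26.861699631573487 0.0759273078501422
[-6.3885 16.8047  0.8885]
```

Call:
{"method": "apply_moves", "body": {
  "delta_pos": [
    [-2.1,5.6,0],
    [-2.1,5.6,0],
    [-2.1,5.6,0],
    [0,0,0],
    [0,0,0],
    [0,0,0],
    [0,0,0],
    [0,0,0]
  ],
  "twist": [0,0,0,-0.186,-0.186,-0.186,-0.186,-0.186]
}}

```text
t: 16.5
tool_pos: [0.5817, -0.2971, 0.3009]
orientation: [-2.406, -2.018, 0.001]
force: [-0.9, 0.2, -0.5]
opening: 0.0754
gripper_force: 0.0
```

Call:
{"method": "apply_moves", "body": {
  "delta_pos": [
    [0,0,0],
    [0,0,0],
    [0,0,0],
    [0,0,0]
  ],
  "twist": [-0.186,-0.186,-0.186,0]
}}

```text
t: 17.0
tool_pos: [0.5817, -0.297, 0.301]
orientation: [-1.766, -2.597, 0.0]
force: [0.8, -0.2, 0.5]
opening: 0.0759
gripper_force: 0.0
```

```bash
python3 - <<'E'
from h import *
np.set_printoptions(precision=4,suppress=True)
st=robot.read_state(); R=Ro.from_rotvec(st['orientation']).as_matrix(); x=R[:,0]; print(st['tool_pos'],np.degrees(np.arctan2(x[1],x[0])),st['q'])
w=cam('wrist','w7.png')
f=cv2.imread('pics/w7.png')[0:400]; cv2.imwrite('pics/w7c.png',cv2.resize(f,None,fx=1.25,fy=1.25,interpolation=cv2.INTER_CUBIC))
E
```

```text
[ 0.5817 -0.297   0.301 ] 111.5739898868186 [-0.5506  0.2607  1.2373 -0.      1.6446 -0.9271]
```

View pics/w7c.png

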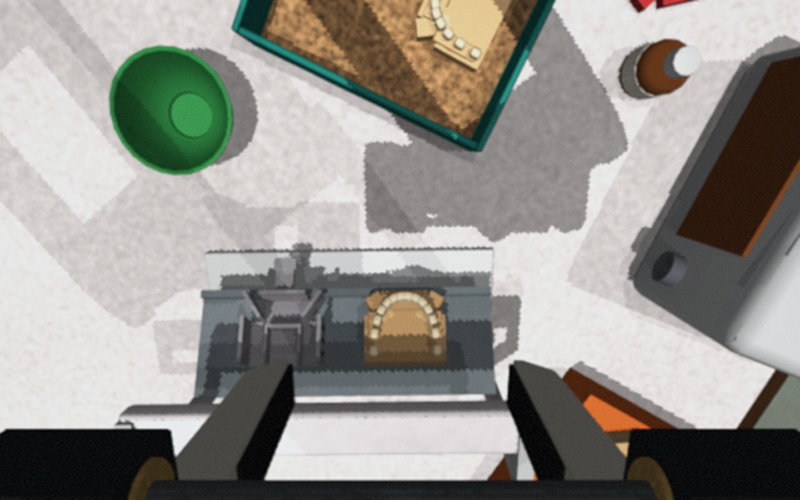

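The view shows the cast on the rack with front corners at about (368,300) and (444,298) in the 1.25x crop. The steel tray's handle is at (287,265) and the lamp bar's front face spans rows 403–413. The placed cast is visible at (470,30).

```bash
python3 - <<'E'
from h import *
np.set_printoptions(precision=4,suppress=True)
w=load('w7'); W=lambda x,y:(x/1.25,y/1.25)
a,b=onz(w,*W(493,248),.004),onz(w,*W(207,252),.004)
print(a,b,np.linalg.norm(a-b)); mid=(a+b)/2; ey=(a-b)[:2]/np.linalg.norm((a-b)[:2]); ex=np.array([ey[1],-ey[0]]); print(np.degrees(np.arctan2(ey[1],ey[0])),mid)
def rk(px,z):
    p=onz(w,*W(*px),z)[:2]-mid[:2]; return np.array([p@ex,p@ey])*1000
for n,px,z in [('lampfrontbot',(400,403),.146),('lampfronttop',(400,413),.165),('lampfronttop2',(200,408),.165),('lampback',(400,453),.165),('bumpL',(367,300),.056),('bumpR',(445,298),.056),('front',(405,290),.055),('sideL',(366,345),.075),('sideR',(447,345),.075),('handle tipL',(275,260),.037),('handle tipR',(297,260),.037),('handletip',(287,256),.037)]: print(n,rk(px,z))
h=cv2.cvtColor(w['frame'],cv2.COLOR_RGB2HSV); m=cv2.inRange(h,(8,90,60),(25,255,255))
for v in range(228,294,4):
    u=np.where(m[v,270:375])[0]+270
    if len(u)>3: print(v*1.25,u[0]*1.25,u[-1]*1.25)
E
```

```text
[ 0.6573 -0.2723  0.004 ] [ 0.4282 -0.3668  0.004 ] 0.2478986774397127
22.410712623857954 [ 0.5428 -0.3195  0.004 ]
lampfrontbot [71.7704 42.6354]
lampfronttop [68.2812 42.7108]
lampfronttop2 [ 63.2279 -77.846 ]
lampback [96.0971 42.3074]
bumpL [29.6805 17.1837]
bumpR [28.9033 78.4715]
front [22.2172 47.1527]
sideL [60.0142 16.5992]
sideR [60.8861 78.7939]
handle tipL [  0.7235 -57.2082]
handle tipR [  0.9748 -39.48  ]
handletip [ -2.4195 -47.2795]
290.0 415.0 423.75
295.0 370.0 440.0
300.0 366.25 442.5
305.0 367.5 440.0
310.0 370.0 438.75
315.0 367.5 443.75
320.0 365.0 443.75
325.0 365.0 443.75
330.0 363.75 443.75
335.0 365.0 443.75
340.0 365.0 445.0
345.0 365.0 445.0
350.0 365.0 445.0
355.0 365.0 445.0
360.0 365.0 445.0
```

Call:
{"method": "apply_moves", "body": {
  "delta_pos": [
    [-1.9,0.3,5],
    [0,0,5.5],
    [0,0,5.5],
    [0,0,4],
    [0,0,0],
    [0,0,0]
  ],
  "twist": [-0.014,0,0,0,0,0]
}}

```text
t: 17.8
tool_pos: [0.5928, -0.3142, 0.1038]
orientation: [1.745, 2.609, 0.0]
force: [0.4, -0.4, 0.7]
opening: 0.0762
gripper_force: 0.0
```

```bash
python3 - <<'E'
from h import *
np.set_printoptions(precision=4,suppress=True)
st=robot.read_state(); R=Ro.from_rotvec(st['orientation']).as_matrix(); x=R[:,0]; print(st['tool_pos'],np.degrees(np.arctan2(x[1],x[0])))
print(R.T@(np.array([.5975,-.3273,.074])-st['tool_pos'])*100)
E
```

```text
[ 0.5928 -0.3142  0.1038] 112.44412911971628
[-1.3824 -0.0655  2.9796]
```

Call:
{"method": "apply_moves", "body": {
  "delta_pos": [
    [0,0,1.5],
    [0,0,1.0],
    [-0.7,0,0.4],
    [-0.7,0,0],
    [0,0,0],
    [0,0,0]
  ],
  "twist": [0,0,0,0,0,0]
}}

```text
t: 18.55
tool_pos: [0.5974, -0.327, 0.0729]
orientation: [1.744, 2.613, -0.0]
force: [-0.7, 1.5, 0.7]
opening: 0.076
gripper_force: 0.0
```

Call:
{"method": "apply_moves", "body": {
  "delta_pos": [
    [0,0,0],
    [0,0,0],
    [0,0,0],
    [0,0,0]
  ],
  "twist": [0,0,0,0],
  "gripper": 4.5,
  "squeeze": 30
}}

```text
t: 19.05
tool_pos: [0.5974, -0.3269, 0.0731]
orientation: [1.743, 2.613, -0.0]
force: [0.0, 0.1, 0.7]
opening: 0.0591
gripper_force: 30.0
```

Call:
{"method": "apply_moves", "body": {
  "delta_pos": [
    [0,0,-0.7],
    [0,0,-0.8],
    [0.5,0,-0.5],
    [1.5,0,0],
    [2,0,0],
    [2,0,0],
    [0,0,0]
  ],
  "twist": [0,0,0,0,0,0,0]
}}

```text
t: 19.92
tool_pos: [0.5739, -0.2699, 0.0929]
orientation: [-1.742, -2.614, -0.0]
force: [0.2, -0.8, -1.0]
opening: 0.0598
gripper_force: 30.0
```

```bash
python3 - <<'E'
from h import *
np.set_printoptions(precision=4,suppress=True)
st=robot.read_state(); print(st['tool_pos'],st['opening'],st['force'])
w=cam('wrist','w8.png'); c=cam('side','side2.png')
a=cv2.resize(w['frame'][80:480,120:520],(400,400)); b=cv2.resize(c['frame'][150:240,330:450],(533,400),interpolation=cv2.INTER_CUBIC)[:, :400]
cv2.imwrite('pics/m3.png',cv2.cvtColor(np.hstack([a,b]),cv2.COLOR_RGB2BGR))
E
```

```text
[ 0.5739 -0.2699  0.0929] 0.05976156837063962 [ 0.2    -0.8267 -1.0089]
```

View pics/m3.png

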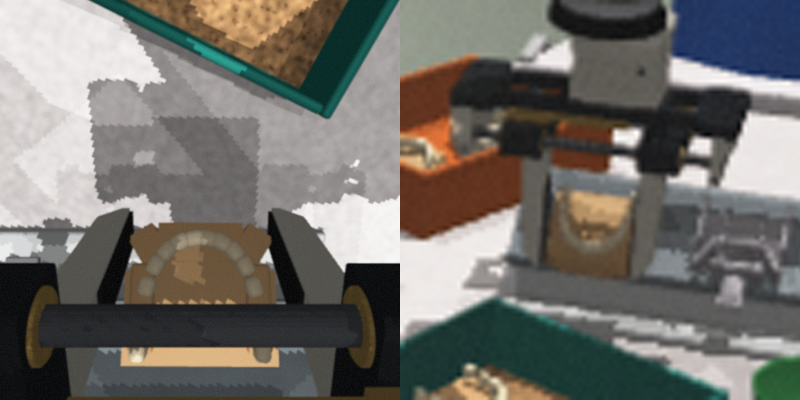

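The cast is held by its front corners, still tilted as it was on the rack. I'll set it on the open bench in front of the rack, let it level, and regrasp it by its parallel sides.

Call:
{"method": "apply_moves", "body": {
  "delta_pos": [
    [1.9,-1.9,0],
    [1.8,-1.9,1],
    [0,0,2],
    [0,0,1.7],
    [0,0,0.4],
    [0,0,0],
    [0,0,0]
  ],
  "twist": [0,0,0,0,0,0,0]
}}

```text
t: 20.9
tool_pos: [0.5256, -0.2521, 0.0423]
orientation: [1.743, 2.612, 0.0]
force: [-0.5, 0.8, -0.1]
opening: 0.0593
gripper_force: 30.0
```

Call:
{"method": "apply_moves", "body": {
  "delta_pos": [
    [0,0,0.2],
    [0,0,0.2],
    [0,0,0.15],
    [0,0,0]
  ],
  "twist": [0,0,0,0],
  "squeeze": 12
}}

```text
t: 21.4
tool_pos: [0.5248, -0.2516, 0.0361]
orientation: [-1.743, -2.613, 0.0]
force: [-0.0, 0.1, -0.7]
opening: 0.0607
gripper_force: 12.0
```

Call:
{"method": "apply_moves", "body": {
  "delta_pos": [
    [0,0,0.15],
    [0,0,0.1],
    [0,0,0]
  ],
  "twist": [0,0,0],
  "squeeze": 8
}}

```text
t: 21.78
tool_pos: [0.525, -0.2517, 0.0338]
orientation: [1.744, 2.613, -0.0]
force: [-0.5, 0.2, 0.1]
opening: 0.0607
gripper_force: 8.0
```

Call:
{"method": "apply_moves", "body": {
  "delta_pos": [
    [0,0,0],
    [0,0,0],
    [0,0,0]
  ],
  "twist": [0,0,0],
  "squeeze": 3
}}

```text
t: 22.15
tool_pos: [0.525, -0.2517, 0.0339]
orientation: [1.744, 2.613, -0.0]
force: [-0.3, -0.3, 0.9]
opening: 0.0613
gripper_force: 3.0
```

```bash
cat > look.py <<'E'
from h import *
import sys
np.set_printoptions(precision=4,suppress=True)
st=robot.read_state(); R=Ro.from_rotvec(st['orientation']).as_matrix(); x=R[:,0]; print(st['tool_pos'],'yaw',np.degrees(np.arctan2(x[1],x[0])),'op',st['opening'],'f',st['force'])
w=cam('wrist',sys.argv[1]+'.png')
h=cv2.cvtColor(w['frame'],cv2.COLOR_RGB2HSV); m=cv2.inRange(h,(8,80,50),(25,255,255)); m[:int(sys.argv[2])]=0
for v in range(int(sys.argv[2]),480,8):
    u=np.where(m[v,150:490])[0]+150
    if len(u)>3: print(v,u[0],u[-1],len(u))
E
python3 look.py w9 150
```

```text
[ 0.525  -0.2517  0.0339] yaw 112.57610382727614 op 0.061312484446284975 f [-0.2996 -0.3331  0.868 ]
150 292 489 198
158 308 489 182
166 325 489 165
174 341 489 149
182 357 489 133
190 374 489 116
198 390 489 100
206 406 489 84
214 423 489 67
222 438 489 52
230 455 489 35
238 472 489 18
294 274 358 79
302 261 379 119
310 253 387 135
318 250 390 141
326 249 391 100
334 255 385 60
342 253 387 48
350 251 389 91
358 251 389 107
366 158 483 126
374 151 489 154
382 150 489 158
390 150 489 15
398 150 489 10
406 150 489 6
414 150 489 5
422 150 489 7
430 150 489 36
438 150 489 28
446 150 489 15
478 192 489 298
```

Call:
{"method": "apply_moves", "body": {
  "delta_pos": [
    [0,0,0],
    [0,0,0],
    [0,0,0],
    [0,0,-2],
    [0,0,-5],
    [0,0,-6],
    [0,0,-5],
    [0,0,0]
  ],
  "twist": [0,0,0,0,0,0,0,0],
  "gripper": 7.6
}}

```text
t: 23.2
tool_pos: [0.5278, -0.2533, 0.2217]
orientation: [1.737, 2.604, 0.001]
force: [0.6, -0.0, 0.4]
opening: 0.0755
gripper_force: 0.0
```

```bash
cat > seg.py <<'E'
from h import *
import sys
# segment beige cast near given world point; report top-face outline in metric plane z, in tool-aligned axes
np.set_printoptions(precision=4,suppress=True)
name,px,py,z=sys.argv[1],*map(float,sys.argv[2:5])
st=robot.read_state(); R=Ro.from_rotvec(st['orientation']).as_matrix(); x=R[:,0]; print(st['tool_pos'],'yaw',np.degrees(np.arctan2(x[1],x[0])))
w=cam('wrist',name+'.png')
h=cv2.cvtColor(w['frame'],cv2.COLOR_RGB2HSV); m=cv2.inRange(h,(8,70,50),(28,255,255))
u0,v0=proj(w,(px,py,z)); q=np.zeros_like(m); cv2.circle(q,(int(u0),int(v0)),int(w['f']*.050/ (w['R']@[px,py,z]+w['t'])[2]),255,-1); m&=q
m=cv2.morphologyEx(m,cv2.MORPH_CLOSE,np.ones((9,9)))
cs=max(cv2.findContours(m,cv2.RETR_EXTERNAL,cv2.CHAIN_APPROX_NONE)[0],key=cv2.contourArea)[:,0]
P=np.array([onz(w,*p,z) for p in cs]); r=cv2.minAreaRect((P[:,:2]*1000).astype(np.float32)); print('rect mm',r)
T=(P-st['tool_pos'])@R*1000
for a in np.arange(np.ceil(T[:,0].min()/5)*5,T[:,0].max(),5):
    k=abs(T[:,0]-a)<1.5
    if k.sum()>1: print(int(a),T[k,1].min().round(1),T[k,1].max().round(1))
print('x range',T[:,0].min(),T[:,0].max())
E
python3 seg.py w10 0.543 -0.295 0.018
```

```text
[ 0.5278 -0.2533  0.2217] yaw 112.57613666019842
rect mm ((533.5122680664062, -273.8520812988281), (61.52141189575195, 55.72218704223633), 22.444244384765625)
-45 -34.7 26.0
-40 -34.6 26.0
-35 -34.5 26.7
-30 -34.3 26.6
-25 -34.2 26.5
-20 -34.1 26.4
-15 -34.8 26.3
-10 -33.8 25.3
-5 -31.9 24.3
0 -31.8 24.2
5 -23.1 16.4
x range -47.16218076027768 8.623407915269174
```

Call:
{"method": "apply_moves", "body": {
  "delta_pos": [
    [-1.2,-0.2,5],
    [-1.2,-0.2,5],
    [0,0,5],
    [0,0,2.5],
    [0,0,1.4],
    [0,0,0],
    [0,0,0]
  ],
  "twist": [0,0,0,0,0,0,0]
}}

```text
t: 24.12
tool_pos: [0.5302, -0.2752, 0.0253]
orientation: [-1.743, -2.613, 0.0]
force: [-3.5, 1.1, 5.5]
opening: 0.0755
gripper_force: 2.8
```

Call:
{"method": "apply_moves", "body": {
  "delta_pos": [
    [0,0,0],
    [0,0,0],
    [0,0,0],
    [0,0,0]
  ],
  "twist": [0,0,0,0],
  "gripper": 4.5,
  "squeeze": 25
}}

```text
t: 24.62
tool_pos: [0.5307, -0.2757, 0.0253]
orientation: [1.743, 2.613, -0.0]
force: [-0.7, 0.1, 5.9]
opening: 0.0619
gripper_force: 25.9
```

Call:
{"method": "apply_moves", "body": {
  "delta_pos": [
    [0,0,0],
    [0,0,0],
    [0,0,-0.3],
    [0,0,-0.3],
    [0,0,0]
  ],
  "twist": [0,0,0,0,0],
  "gripper": 7.2
}}

```text
t: 25.25
tool_pos: [0.5301, -0.2754, 0.0306]
orientation: [-1.744, -2.613, 0.0]
force: [0.5, 0.7, -0.0]
opening: 0.072
gripper_force: 0.0
```

Call:
{"method": "apply_moves", "body": {
  "delta_pos": [
    [0,0,0],
    [0,0,0],
    [0,0,0],
    [0,0,0]
  ],
  "twist": [0,0,0,0],
  "gripper": 4.5,
  "squeeze": 25
}}

```text
t: 25.75
tool_pos: [0.5303, -0.2753, 0.0305]
orientation: [-1.743, -2.613, -0.0]
force: [-0.3, 0.2, -2.0]
opening: 0.0617
gripper_force: 25.0
```

Call:
{"method": "apply_moves", "body": {
  "delta_pos": [
    [0,0,-2],
    [0,0,-5],
    [0,0,-4],
    [5.7,0.4,-1],
    [5.7,0.4,0],
    [5.6,0.4,0],
    [0,0,0],
    [0,0,0]
  ],
  "twist": [0,0,0,0,0,0,-0.183,-0.183]
}}

```text
t: 26.75
tool_pos: [0.4766, -0.113, 0.1525]
orientation: [1.227, 2.89, 0.0]
force: [-0.7, -0.0, -1.0]
opening: 0.0617
gripper_force: 25.0
```

Call:
{"method": "apply_moves", "body": {
  "delta_pos": [
    [0,0,0],
    [0,0,0],
    [0,0,0],
    [0,0,0],
    [0,0,0]
  ],
  "twist": [-0.183,-0.183,-0.183,-0.183,0]
}}

```text
t: 27.38
tool_pos: [0.4766, -0.1139, 0.1521]
orientation: [0.125, 3.137, -0.001]
force: [-0.8, -0.7, -0.5]
opening: 0.0621
gripper_force: 25.0
```

Call:
{"method": "apply_moves", "body": {
  "delta_pos": [
    [0,0,4],
    [0,0,3],
    [0,0,2],
    [0,0,1],
    [0,0,0.3],
    [0,0,0]
  ],
  "twist": [0,0,0,0,0,0],
  "squeeze": 10
}}

```text
t: 28.12
tool_pos: [0.4768, -0.114, 0.0485]
orientation: [0.125, 3.138, -0.0]
force: [-0.3, -1.0, -1.2]
opening: 0.0619
gripper_force: 10.0
```

Call:
{"method": "apply_moves", "body": {
  "delta_pos": [
    [0,0,0.2],
    [0,0,0.15],
    [0,0,0.1],
    [0,0,0.05],
    [0,0,0]
  ],
  "twist": [0,0,0,0,0],
  "squeeze": 8
}}

```text
t: 28.75
tool_pos: [0.4762, -0.1138, 0.0427]
orientation: [-0.124, -3.139, -0.0]
force: [0.2, -1.2, -1.4]
opening: 0.062
gripper_force: 8.0
```

Call:
{"method": "apply_moves", "body": {
  "delta_pos": [
    [0,0,0.07],
    [0,0,0.03],
    [0,0,0]
  ],
  "twist": [0,0,0]
}}

```text
t: 29.12
tool_pos: [0.4763, -0.1138, 0.0419]
orientation: [0.124, 3.139, -0.0]
force: [-1.0, 0.1, 0.9]
opening: 0.0619
gripper_force: 8.0
```

Call:
{"method": "apply_moves", "body": {
  "delta_pos": [
    [0,0,0],
    [0,0,0],
    [0,0,-1],
    [0,0,-5],
    [0,0,-6],
    [-1.1,-5.7,-2],
    [-1.1,-5.7,0],
    [-1.1,-5.7,0]
  ],
  "twist": [0,0,0,0,0,0,0,0],
  "gripper": 7.4
}}

```text
t: 30.12
tool_pos: [0.4963, -0.2888, 0.1836]
orientation: [0.123, 3.137, -0.002]
force: [0.6, -0.1, 1.1]
opening: 0.0742
gripper_force: 0.0
```

Call:
{"method": "apply_moves", "body": {
  "delta_pos": [
    [-1.1,-5.7,0],
    [0,0,0],
    [0,0,0],
    [0,0,0],
    [0,0,0],
    [0,0,0],
    [0,0,0],
    [0,0,0]
  ],
  "twist": [0,0.183,0.183,0.183,0.183,0.183,0.183,0],
  "gripper": 4.2
}}

```text
t: 31.12
tool_pos: [0.5023, -0.3447, 0.1824]
orientation: [1.742, 2.614, -0.0]
force: [-0.9, 0.1, 0.2]
opening: 0.0424
gripper_force: 0.0
```

```bash
python3 - <<'E'
from h import *
np.set_printoptions(precision=4,suppress=True)
st=robot.read_state(); R=Ro.from_rotvec(st['orientation']).as_matrix(); x=R[:,0]; print(st['tool_pos'],np.degrees(np.arctan2(x[1],x[0])))
print(R.T@(np.array([.5014,-.3452,.064])-st['tool_pos'])*100)
E
```

```text
[ 0.5023 -0.3447  0.1824] 112.63882569160037
[-0.01   -0.1046 11.8433]
```

Call:
{"method": "apply_moves", "body": {
  "delta_pos": [
    [0,-0.1,5],
    [0,0,4],
    [0,0,2],
    [0,0,0.8],
    [0,0,0],
    [0,0,0]
  ],
  "twist": [0,0,0,0,0,0]
}}

```text
t: 31.88
tool_pos: [0.5023, -0.3458, 0.0657]
orientation: [1.741, 2.611, -0.0]
force: [0.1, 0.5, 1.1]
opening: 0.0416
gripper_force: 0.0
```

Call:
{"method": "apply_moves", "body": {
  "delta_pos": [
    [0,0,0],
    [0,0,0],
    [0,0,0],
    [0,0,0]
  ],
  "twist": [0,0,0,0],
  "gripper": 0.5,
  "squeeze": 35
}}

```text
t: 32.38
tool_pos: [0.5013, -0.345, 0.0639]
orientation: [1.744, 2.613, 0.0]
force: [-0.5, -0.0, 1.4]
opening: 0.0133
gripper_force: 35.0
```

Call:
{"method": "apply_moves", "body": {
  "delta_pos": [
    [0,0,-0.8],
    [0,0,-1],
    [1,0,-0.7],
    [2,0,0],
    [2.2,1.5,0],
    [2.2,2,0],
    [2,2,0],
    [0,0,0]
  ],
  "twist": [0,0,0,0,0,0,0,0]
}}

```text
t: 33.38
tool_pos: [0.5163, -0.235, 0.0892]
orientation: [1.74, 2.615, 0.001]
force: [-0.1, -0.5, -0.9]
opening: 0.0131
gripper_force: 35.0
```

```bash
python3 - <<'E'
from h import *
np.set_printoptions(precision=4,suppress=True)
st=robot.read_state(); R=Ro.from_rotvec(st['orientation']).as_matrix(); print(st['tool_pos'],st['opening'],st['force'],st['wrist_torque'])
print(R.T@(np.array([.5196,-.2371,.03])-st['tool_pos'])*100)
E
```

```text
[ 0.5163 -0.235   0.0892] 0.01308913288112766 [-0.0841 -0.4741 -0.9052] [ 0.0063 -0.0958 -0.0102]
[-0.3231  0.2174  5.9152]
```

Call:
{"method": "apply_moves", "body": {
  "delta_pos": [
    [-0.3,0.2,2.5],
    [0,0,2],
    [0,0,0.9],
    [0,0,0.2],
    [0,0,0],
    [0,0,0]
  ],
  "twist": [0,0,0,0,0,0]
}}

```text
t: 34.12
tool_pos: [0.5195, -0.2394, 0.0336]
orientation: [1.743, 2.612, 0.0]
force: [-0.6, -0.3, -1.2]
opening: 0.0131
gripper_force: 35.0
```

Call:
{"method": "apply_moves", "body": {
  "delta_pos": [
    [0,0,0],
    [0,0,0],
    [0,0,0]
  ],
  "twist": [0,0,0],
  "squeeze": 3
}}

```text
t: 34.5
tool_pos: [0.5194, -0.2392, 0.0332]
orientation: [1.743, 2.613, 0.0]
force: [1.5, 0.2, 1.1]
opening: 0.0139
gripper_force: 3.0
```

Call:
{"method": "apply_moves", "body": {
  "delta_pos": [
    [0,0,0],
    [0,0,0],
    [0,0,-2],
    [0,0,-5],
    [0,0,-5],
    [0,0,-3],
    [0,0,0],
    [0,0,0]
  ],
  "twist": [0,0,0,0,0,0,0,0],
  "gripper": 7.8
}}

```text
t: 35.5
tool_pos: [0.5186, -0.2389, 0.1824]
orientation: [-1.743, -2.613, 0.0]
force: [-0.1, 0.4, -0.2]
opening: 0.0778
gripper_force: 0.0
```

```bash
python3 - <<'E'
from h import *
np.set_printoptions(precision=4,suppress=True,linewidth=200)
st=robot.read_state(); R=Ro.from_rotvec(st['orientation']).as_matrix(); p=np.array(st['tool_pos']); print(p)
w=cam('wrist','w11.png')
# rectify bench plane z=.024 into tool-aligned map 1mm/px : x -90..40, y -60..60 ; print coarse V
xs=np.arange(40,-100,-5);ys=np.arange(-50,51,4)
g=cv2.GaussianBlur(cv2.cvtColor(w['frame'],cv2.COLOR_RGB2GRAY),(3,3),0)
for x in xs:
    row=[]
    for y in ys:
        X=p+R@np.array([x/1000,y/1000,0]); X[2]=.02
        u,v=proj(w,X); row.append(int(g[int(v),int(u)]) if 0<=v<480 and 0<=u<640 else 0)
    print('%4d'%x,' '.join('%3d'%r for r in row))
E
```

```text
[ 0.5186 -0.2389  0.1824]
  40 238 196 160 158 150 136 140 135 141 141 125  58  62  65  38  37  36  57  98  94 103  98  97  97  98  96
  35 240 209 127 119 125 124 108 107 106 109 101  99 102  84  62  73  51  38  36  40  72  91  99  91  87  83
  30 227 141 129 124 126 124 125 107 100 103 101 106 109 109 142 142  92  66  61  44  37  35  50  83  82 110
  25 229 150 125 126 132 128 127 125 110 106 106 106 109 109 142 143 163 158 146  61  70  66  43  37  37  59
  20 233 187 128 121 126 130 130 128 125 104 102 103 104 104 141 141 143 159 156 157 147  70  64  70  48  37
  15 243 178 129 129 127 126 125 125 123 126 107 105 108 108 143 145 138 140 164 161 160 159 168 152  73  69
  10 240 155 125 123 127 119 125 127 127 130 124 104 101 100 136 140 139 140 141 160 162 153 159 156 161 162
   5 241 188 122 125 131 126 124 129 128 128 127  78  83  94 146 133 163 172 149 170 170 180 186 192 167 157
   0 243 231 141 136 188 228 177 140 132 133 132  87  76  71  71 205 228 233 234 237 237 242 238 241 178 161
  -5 236 219 212 211 217 218 223 228 228 229 230 118 112 176 165 201 231 236 237 236 231 233 
[... 1277 characters left out ...]
84 165 151 185 158 136 168 222 235 237 237 232
 -70 231 233 236 235 235 192 175 211 207 199 198 212 209 213 208 198 194 205 198 186 167 235 235 233 236 238
 -75  96  95 115 106 102 177  87 120 112 111 106 110  99 126 112 104 137 105  93 113 171  92  92  94  99  97
 -80 227 227 227 227 226 199 225 225 226 226 225 226 225 225 226 225 225 224 225 224 193 225 225 224 224 223
 -85 227 228 228 228 228 227 227 228 228 228 228 227 227 227 227 227 227 227 227 226 227 226 227 226 226 226
 -90 227 228 228 227 228 227 227 227 227 227 227 227 226 227 227 227 227 227 227 227 226 227 227 227 226 226
 -95 222 222 222 214 227 223 221 217 215 208 227 224 218 225 218 223 223 222 217 225 225 223 222 222 214 225
```

The steel tray lies flat and square on the bench: pan from x = -18 to -72 mm in tool axes, centred laterally. Next I'll grip it by its side walls.

Call:
{"method": "apply_moves", "body": {
  "delta_pos": [
    [-2.5,0,4],
    [-2.5,0,4],
    [0,0,4],
    [0,0,2],
    [0,0,0.9],
    [0,0,0],
    [0,0,0]
  ],
  "twist": [0,0,0,0,0,0,0]
}}

```text
t: 36.42
tool_pos: [0.5393, -0.2857, 0.0356]
orientation: [1.742, 2.611, 0.0]
force: [0.3, 0.3, -0.5]
opening: 0.0779
gripper_force: 0.0
```

Call:
{"method": "apply_moves", "body": {
  "delta_pos": [
    [0,0,0],
    [0,0,0],
    [0,0,0],
    [0,0,0]
  ],
  "twist": [0,0,0,0],
  "gripper": 4.5,
  "squeeze": 15
}}

```text
t: 36.92
tool_pos: [0.5386, -0.2854, 0.0346]
orientation: [1.743, 2.612, 0.0]
force: [-1.0, 0.7, 5.4]
opening: 0.0618
gripper_force: 15.0
```

Call:
{"method": "apply_moves", "body": {
  "delta_pos": [
    [0,0,-1],
    [0,0,-5],
    [0,0,-6],
    [5.8,1.8,-3],
    [5.8,1.8,0],
    [5.8,1.8,0],
    [5.8,1.8,0],
    [5.8,1.8,0]
  ],
  "twist": [0,0,0,0,0,0,0,0]
}}

```text
t: 37.92
tool_pos: [0.5097, 0.0142, 0.1818]
orientation: [1.744, 2.613, 0.0]
force: [0.2, 0.2, -0.1]
opening: 0.0619
gripper_force: 15.0
```

Call:
{"method": "apply_moves", "body": {
  "delta_pos": [
    [5.8,1.8,0],
    [5.8,1.8,0],
    [0,0,0],
    [0,0,0],
    [0,0,0],
    [0,0,0],
    [0,0,0],
    [0,0,0]
  ],
  "twist": [0,0,-0.182,-0.182,-0.182,-0.182,-0.182,-0.182]
}}

```text
t: 38.92
tool_pos: [0.4988, 0.1333, 0.1816]
orientation: [-0.124, -3.139, 0.0]
force: [0.1, 0.3, -1.4]
opening: 0.0621
gripper_force: 15.0
```

```bash
python3 - <<'E'
from h import *
np.set_printoptions(precision=4,suppress=True)
st=robot.read_state(); R=Ro.from_rotvec(st['orientation']).as_matrix(); x=R[:,0]; print(st['tool_pos'],np.degrees(np.arctan2(x[1],x[0])),st['opening'],st['force'])
s=load('scene0'); h=cv2.cvtColor(s['frame'],cv2.COLOR_RGB2HSV); cork=cv2.inRange(h,(5,60,60),(28,255,255))
for n,c,yaw in [('teal',(.5175,-.1157),-3.6),('blue',(.481,.1435),-5)]:
    a=np.radians(yaw); ex=np.array([np.cos(a),np.sin(a),0]); C=np.array([*c,0]); zs=[]
    u0,v0=proj(s,[*c,.015])
    for u in range(int(u0)-22,int(u0)+23,4):
        v=int(v0)
        while cork[v-1,u] or cork[v-2,u]: v-=1
        o,d=ray(s,u,v-.5); t=(-.090-(o-C)@ex)/(d@ex); zs.append((o+t*d)[2])
    print(n,np.round(zs,4),np.median(zs))
E
```

```text
[0.4988 0.1333 0.1816] 175.48071183545346 0.06206946498738506 [ 0.1053  0.265  -1.4275]
teal [0.0048 0.0106 0.0083 0.0061 0.0079 0.0097 0.0074 0.0092 0.007  0.0087
 0.0105 0.0083] 0.008318340302193417
blue [0.0102 0.0121 0.014  0.0121 0.014  0.0121 0.0141 0.0122 0.0141 0.0122
 0.0141 0.0122] 0.012182476746700921
```

Call:
{"method": "apply_moves", "body": {
  "delta_pos": [
    [0,0.9,4],
    [0,0,4],
    [0,0,2.5],
    [0,0,1.2],
    [0,0,0.4],
    [0,0,0]
  ],
  "twist": [0,0,0,0,0,0],
  "squeeze": 10
}}

```text
t: 39.67
tool_pos: [0.5005, 0.1424, 0.0613]
orientation: [0.133, 3.138, 0.0]
force: [-0.1, -0.8, -0.2]
opening: 0.0619
gripper_force: 10.0
```

Call:
{"method": "apply_moves", "body": {
  "delta_pos": [
    [0,0,0.2],
    [0,0,0.15],
    [0,0,0]
  ],
  "twist": [0,0,0],
  "squeeze": 6
}}

```text
t: 40.05
tool_pos: [0.4999, 0.1423, 0.0571]
orientation: [0.133, 3.139, 0.0]
force: [-0.2, 0.5, -1.6]
opening: 0.0618
gripper_force: 6.0
```

Call:
{"method": "apply_moves", "body": {
  "delta_pos": [
    [0,0,0.1],
    [0,0,0.1],
    [0,0,0]
  ],
  "twist": [0,0,0]
}}

```text
t: 40.42
tool_pos: [0.4997, 0.1423, 0.0547]
orientation: [-0.133, -3.138, 0.0]
force: [0.6, -0.4, -1.4]
opening: 0.0619
gripper_force: 6.0
```

Call:
{"method": "apply_moves", "body": {
  "delta_pos": [
    [0,0,0.1],
    [0,0,0.1],
    [0,0,0]
  ],
  "twist": [0,0,0]
}}

```text
t: 40.8
tool_pos: [0.4997, 0.1423, 0.0528]
orientation: [-0.133, -3.139, 0.0]
force: [1.1, -0.7, -1.5]
opening: 0.0621
gripper_force: 6.0
```

Call:
{"method": "apply_moves", "body": {
  "delta_pos": [
    [0,0,0.1],
    [0,0,0.05],
    [0,0,0]
  ],
  "twist": [0,0,0]
}}

```text
t: 41.18
tool_pos: [0.4998, 0.1424, 0.0514]
orientation: [0.133, 3.139, 0.0]
force: [0.3, -0.6, -1.1]
opening: 0.062
gripper_force: 6.0
```

Call:
{"method": "apply_moves", "body": {
  "delta_pos": [
    [0,0,0.1],
    [0,0,0.05],
    [0,0,0]
  ],
  "twist": [0,0,0]
}}

```text
t: 41.55
tool_pos: [0.4999, 0.1424, 0.0501]
orientation: [0.133, 3.139, 0.0]
force: [-0.6, -0.3, 1.0]
opening: 0.0618
gripper_force: 6.0
```

Call:
{"method": "apply_moves", "body": {
  "delta_pos": [
    [0,0,0.04],
    [0,0,0]
  ],
  "twist": [0,0]
}}

```text
t: 41.8
tool_pos: [0.4999, 0.1424, 0.0498]
orientation: [0.133, 3.139, 0.0]
force: [-1.9, -0.6, 3.6]
opening: 0.062
gripper_force: 6.0
```

Contact is confirmed, with about 4 N on the pad. I'll release, back off and check everything.

Call:
{"method": "apply_moves", "body": {
  "delta_pos": [
    [0,0,0],
    [0,0,0],
    [0,0,-1],
    [0,0,-4],
    [0,0,-6],
    [0,0,-6],
    [0,0,-5],
    [0,0,0]
  ],
  "twist": [0,0,0,0,0,0,0,0],
  "gripper": 7.4
}}

```text
t: 42.8
tool_pos: [0.5023, 0.1428, 0.276]
orientation: [0.133, 3.129, 0.004]
force: [-0.9, -0.3, -0.2]
opening: 0.0742
gripper_force: 0.0
```

```bash
python3 - <<'E'
from h import *
np.set_printoptions(precision=4,suppress=True,linewidth=220)
st=robot.read_state(); R=Ro.from_rotvec(st['orientation']).as_matrix(); p=np.array(st['tool_pos']); print(p,st['opening'])
w=cam('wrist','w12.png'); s=cam('scene','scene1.png'); d=cam('side','side3.png')
g=cv2.cvtColor(w['frame'],cv2.COLOR_RGB2HSV)[...,1]
for x in range(75,-60,-6):
    row=[]
    for y in range(-84,86,6):
        X=p+R@np.array([x/1000,y/1000,0]); X[2]=.03
        u,v=proj(w,X); row.append(int(g[int(v),int(u)]) if 0<=v<480 and 0<=u<640 else 0)
    print('%4d'%x,' '.join('%3d'%r for r in row))
# disturbance check: compare before/after in scene & side around the loose things
for n,a,b,X in [('bowl','scene0','scene1',(190,206)),('denture','scene0','scene1',(265,320)),('spatula','scene0','scene1',(358,330)),('bottle','scene0','scene1',(228,320)),('purple','scene0','scene1',(437,205)),('yellow','scene0','scene1',(493,236)),('denture','side0','side3',(290,245)),('bottle','side0','side3',(302,227)),('bowl','side0','side3',(425,242)),('spatula','side0','side3',(235,275))]:
    A,B=load(a)['frame'],load(b)['frame']; u,v=X; k=15
    D=np.abs(A[v-k:v+k,u-k:u+k].astype(int)-B[v-k:v+k,u-k:u+k]).max(2); print(n,a,(D>50).mean().round(3))
for nm,c in (('scene1',s),('side3',d)):
  h=cv2.cvtColor(c['frame'],cv2.COLOR_RGB2HSV); m=cv2.inRange(h,(0,180,110),(6,255,255))|cv2.inRange(h,(174,180,110),(180,255,255))
  n,_,S,ce=cv2.connectedComponentsWithStats(m); print(nm,'red',[(S[i][:5].tolist()) for i in range(1,n) if S[i][4]>25])
E
```

```text
[0.5023 0.1428 0.276 ] 0.07418599449770955
  75 212  75 126 129 131 134 124 123 127 120 126 131 128 124 123 128 125 129 119 134 121 125 124 131 125 124 124 195 206
  69 199  61 128 125 119 128 123 121 121 127 123 121 127 124 127 123 127 128 129 131 123 125 123 121 116 123 127 233 217
  63 245 106 127 124 125 125 123 127 126 118 123 127 127 123 122 119 123 130 123 132 128 123 123 124 122 128 127 203 212
  57 212  60 122 127 122 128 125 124 123 118 122 124 125   5   7   5 126 133 130 132 126 126 124 127 123 125 127 230 210
  51 213 118 130 126 122 123 126 120 117 114 121 116 123   5   6   7 126 124 127 132 126 125 125 127 122 124 122 215 214
  45 216  89 127 125 123 125 125 127 122 123 128 120 126   6   6   8 132 128 133 126 125 125 124 125 121 125 128 227 219
  39 217  63 127 121 125 121 127 127 125 123 123 130 127   7   6   8 127 130 122 128 123 127 124 119 126 121 127 222 205
  33 219 100 129 125 128 125 128 114 124 114 117 101  72   7   9   7  52 126 133 114 128 130 122 125 125 120 130 210 214
  27 231  82 127 126 126 125 126 127 117   4  99  18   7   5   7   7   9 100   9  29 131 
[... 1302 characters left out ...]
 125 129 128 126 129 126 129 129 124 126 131 127 134 229 224
 -45 245 115 126 128 127 123 127 123 124 127 132 126 125 132 124 128 125 122 125 126 128 125 124 129 129 132 114 219 220
 -51 208  64 123 126 123 127 125 121 127 130 132 128 124 126 121 122 134 133 124 126 126 137 130 125 131 133 114 213 215
 -57 200  61 130 128 127 127 123 127 127 123 126 132 129 126 127 124 119 121 128 139 126 137 134 126 126 132 143 240 230
bowl scene0 0.012
denture scene0 0.0
spatula scene0 0.0
bottle scene0 0.0
purple scene0 0.0
yellow scene0 0.0
denture side0 0.0
bottle side0 0.0
bowl side0 0.0
spatula side0 0.001
scene1 red [[443, 284, 9, 26, 183], [257, 313, 23, 23, 275]]
side3 red [[179, 298, 19, 12, 102]]
```

```bash
python3 -c "
from plant import robot
print(robot.close_job())"
```

```text
the job is handed in; nothing more can be done
None
```

The job is handed in at about 43 s: the clamp is fully open, both stone casts are set on the teal tray's pad, and the steel impression tray lies flat in the blue tray. Camera comparisons show the bottle, spatula, denture and bowl unmoved; I did not re-photograph the casts after placing the second one.

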